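# Slide the drip tray home in the cup drainer

## Robot

A 6-joint arm with a two-finger parallel gripper is mounted at the origin on a cart in front of the work surface, level with it; the furniture and walls round the work are solid. World frame = base frame: x ahead of the robot, y to its left, z up, the work surface at z = 0. Lengths are in m, angles in rad, forces in N, time in s.
With the tool pointing down it reaches from about 0.25 to 0.775 m from the base axis. Payload 4 kg.
Tool frame: the origin (TCP) lies midway between the tips of the shut fingers; the grasp point (between the pads) lies 19 mm behind it (robot.tcp_to_grasp is the z of the grasp point in the tool frame, in m); z points along the fingers, y is the line along which they close (so a half turn about z gives the same grasp; the last joint's range is limited). The gripper opens to 94 mm and grips with 3 to 60 N. Pads are 16 mm wide; open, the fingers measure 119 mm over their backs; the gripper's body (75 mm by 177 mm) begins 78 mm behind the grasp point.
Start: joints at [1.009, 0.087, 1.371, -0, 1.684, -0.103], TCP at [0.244, 0.493, 0.206] pointing down, gripper open.
Joint ranges: [-3.1, 3.1], [-0.76, 2.03], [0.27, 2.55], [-1.08, 4.22], [0.17, 2.65], [-2.57, 2.57]. Speed limits (rad/s): [2.79, 2.79, 3.14, 3.14, 3.14, 3.14].

## Interface

Orientations are given as [roll, pitch, yaw] about the fixed x, y, z axes, in that order (R = Rz(yaw) Ry(pitch) Rx(roll)).
In Python, from bench import robot gives the robot as it stands. The module is installed in compiled form; this text tells all that it offers.
- The arm moves only by the tool move_arm, never from a script. Its argument "motion" is one flat list of numbers, 7 for each row, row after row: the turn, a rotation vector about the tool's x, y, z in units of 45 degrees (1.0 is 45 degrees), then the shift along the tool's x, y, z in units of 100 mm (1.0 is 100 mm), then the opening, from 0 (shut) to 1 (fully open). A call has 1 to 12 rows; each row shifts and turns the commanded pose from where the row before left it, along the tool's axes as they then stand; what a row does not reach is not made up. A row lasts 1/12 s, in which the tool goes at most 41.7 mm and 7.16 degrees, less where a joint would pass 70% of its speed; a pose out of reach is approached as far as the arm can. A call with a number of a shift or a turn outside -1 to 1 is refused whole. A call with a gripper value outside its range is refused whole. The fingers move at their own pace and stop on an object; the grip force is fixed at half the most. Time passes only in rows, so rows that do not move let the fingers close. It gives the time, the measured TCP pose, the force, the opening and the grip force at its end, in the units of the state.
- robot.get_obs(): the state, without advancing time (a new reading comes with each control period).
- robot.snapshot(name): name is "scene" or "top"; returns the picture (480x640x3 uint8, red, green, blue); there is no depth.
- robot.get_calibration(name): a dict with "fx", "fy", "cx", "cy" (pixels), "R" (3x3) and "t" (3): a world point X has camera coordinates R X + t. Camera axes: x right, y down, z forward; pixel columns grow to the right and rows downward; lengths in m; the calibration is good to about 2 mm. A picture is of the moment at which its call begins. get_calibration takes no time and is no camera call.
- robot.close_job(): hands the job in; it is judged then, once.
The state is a dict: "time": time; "joint_positions": joint angles; "qvel": joint speeds; "joint_torque": joint torques, N m; "tool_pos": TCP position; "ee_rot": TCP orientation; "wrist_force": force on the tool from outside, world axes, zero at the start; "wrist_torque": the same for the moment, N m; "width": finger opening in m; "finger_force": force on a finger pad.
Only numpy, scipy, OpenCV 4.12 (cv2) and the standard library are available. Lean on these libraries where they do the work, as an engineer would, in place of code of your own. Each camera call takes 0.05 s, during which the arm holds its last target. There are 200 camera calls.

## Task

Put the metal drip tray back into the small grey cup drainer: slide it, pan first and with its handle left outside, along the deck under the roof until you feel it drop into its shallow pocket and lie level there, then leave it. Push gently, no harder than the tray needs, and leave the glass standing on the drainer and the spoon and matchbox beside it where they are.

Things in the scene. Friction and masses are not known exactly. Their poses are not given: they have to be found in the camera images.
- cup_drainer: Low grey plastic cup drainer, fixed on the worktop, 250 mm long, 119 wide, 45 high over the ribs of its roof. Origin on the worktop, centred across, below the roof's front edge. x = the way the tray goes in, y across, z up. Open deck (top 8 mm above the worktop) from x = -55 to 0 mm, continuing under the roof. Roof from x = 0 to 195 mm, its underside 36 mm above the worktop.
- deck_front (a point): Middle of the open deck's front edge, at the deck's top: drainer x = -55 mm, z = 8 mm. Axes as the drainer's. On the open deck two side lips (tops 16 mm above the worktop) flare outward to the front; from x = 0 on, the way between the side walls is 89 mm wide. The roof covers it on to the back wall at x = 189 mm.
- bay_mouth (a point): Middle of the roof's front edge, at the deck's top (8 mm above the worktop). Axes as the drainer's. Under the roof the deck is broken by a pocket, 103 mm long, as wide as the way, 5 mm deep. Its near edge lies anywhere from x = 10 to 60 mm: out of sight, not given, to be felt. The tray slides with about 1 N, drops in and is stopped by the pocket's far edge; beyond it the deck goes on.
- bay_middle (a point): Mean place of the seated tray's origin: 86.5 mm inside the roof's front edge, on the pocket's floor (3 mm above the worktop). The true seat lies up to 27 mm nearer or farther along the drainer's x. Axes as the drainer's.
- drip_tray: Plain aluminium drip tray, loose, 0.11 to 0.23 kg. Pan 100 (x) by 84 (y) mm, walls 14 mm high. Origin: centre of the pan's underside, z up; the centre of mass lies about 15 mm behind it. The handle points along -x: a flat stalk 12 mm wide, its underside 7 mm above the pan's, with an upright grip plate at its end. On the deck the origin is 8 mm above the worktop, seated 3 mm.
- tray_grip (a point): Middle of the drip tray's upright grip plate, 137.5 mm behind the pan's centre and 24 mm above the pan's underside. Axes as the tray's. The plate is 12 mm thick (y), 25 mm long (x -125 to -150 mm in the tray's frame), its top 32 mm above the pan's underside. When the tray is seated the stalk clears the deck by 2 mm and the whole plate stands in front of the roof.
- glass_tumbler: Clear drinking glass, 77 mm across, 99 mm high, standing upright on the ribs of the drainer's roof about 145 mm behind the roof's front. Origin: centre of its base.
- teaspoon: Teaspoon, 130 mm long, lying on the worktop near its front edge. Origin: centre of its underside. Bystander.
- matchbox: Matchbox, 36 x 68 x 17 mm, lying on the worktop near the front right corner. Origin: centre of its underside. Bystander.
Mind the look-alikes: they are no part of the job. Of the things that look like the glass_tumbler, the larger one is meant.

How it is judged:
By the outcome, as a careful person would: the job done as asked, in the order asked, and still so for the second after the job is handed in, with the robot touching nothing.
It also fails if it takes over 48 s, if anything falls off the work surface, if the arm or the gripper's body presses on something with over 40 N, if the wrist force passes 120 N, or if a joint passes its speed limit or range.

## Working session

There is one attempt and no reset: what is moved stays moved. The work goes in short steps, Python scripts to look and compute and a tool call to move; the robot and the scene stay as the last step left them, time stands still between calls to the robot, and variables do not carry over. Pictures are saved under pics/ and viewed, at most 10 in all, crops included, and the job is handed in when it is done.

Besides the shell and the picture viewer there is one more tool, called after "Call:" in YAML: its name, and indented under it one key for each argument. move_arm: Moves the arm, as the interface text tells. Shifts and turns lie within -1 to 1; 1 stands for 100 mm of shift or 45 degrees of turn. Its arguments: {"type":"object","properties":{"motion":{"type":"array","items":{"type":"number"}}},"required":["motion"]}

```bash
mkdir -p pics; python3 - <<'E'
from bench import robot
import cv2
for n in("scene","top"):
    cv2.imwrite(f"pics/{n}0.png",robot.snapshot(n)[:,:,::-1])
    c=robot.get_calibration(n);print(n,c)
o=robot.get_obs();print(o, robot.tcp_to_grasp)
E
```

```text
scene {'fx': 466.3695376606819, 'fy': 466.3695376606819, 'cx': 320.9014534264821, 'cy': 243.06226907651515, 'R': array([[-0.94783983,  0.31778609, -0.02473181],
       [ 0.20072683,  0.53481733, -0.82077961],
       [-0.24760534, -0.78293194, -0.57070936]]), 't': array([0.492922  , 0.01319471, 1.06647399])}
top {'fx': 470.07560064515076, 'fy': 470.07560064515076, 'cx': 328.86533650495795, 'cy': 241.4707437501346, 'R': array([[-0.00463696, -0.99998804, -0.00155689],
       [-0.99347576,  0.00478416, -0.11394311],
       [ 0.1139492 ,  0.00101839, -0.99348606]]), 't': array([-0.15631307,  0.48432731,  0.92200181])}
{'time': 0.1, 'joint_positions': array([ 1.00886866e+00,  8.78731482e-02,  1.37209879e+00,  6.88063348e-07,
        1.68364082e+00, -1.03096291e-01]), 'qvel': array([-1.86348732e-03, -1.78239345e-03, -3.13946239e-03, -7.75299440e-04,
        5.04468979e-04, -8.93386361e-05]), 'joint_torque': array([ 1.85501929e-03, -3.41254485e+01, -3.03300691e+01,  7.20363040e-02,
        3.05005792e-02, -9.20034063e-05]), 'tool_pos': array([0.24332418, 0.49267883, 0.20442779]), 'ee_rot': array([-3.13958334e+00, -2.08576997e-04,  2.68276114e+00]), 'wrist_force': array([ 0.74239204,  0.73972037, -0.4095217 ]), 'wrist_torque': array([-0.03834597, -0.06074305, -0.05409428]), 'finger_force': 0.0, 'width': 0.09372024202794513} -0.0188
```

View pics/scene0.png

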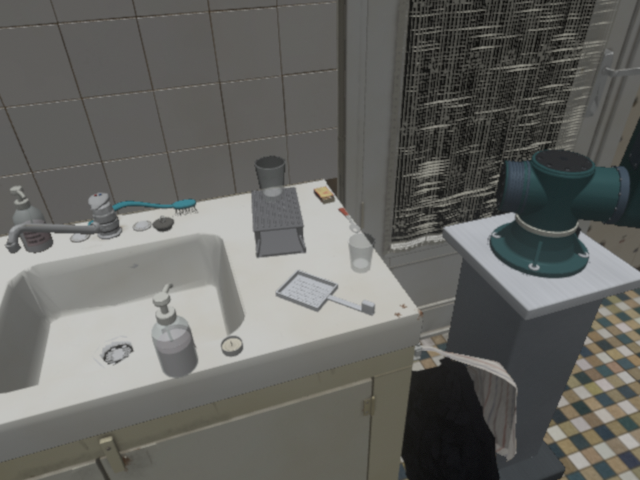

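View pics/top0.png

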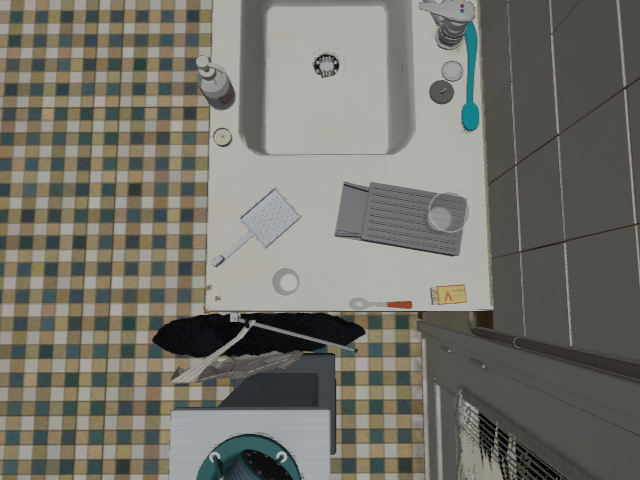

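The scene view shows the tray near (308,290) with its grip plate at (368,307), and the drainer near (277,220). The top view shows the tray at (270,217), its grip at (218,260) and the drainer at (402,217). There are two glasses: the one on the drainer roof at top (448,212), and a smaller one on the worktop at top (286,281). The one on the roof is larger and is the one meant. I'll enlarge both views to confirm.

```bash
python3 - <<'E'
import cv2
a=cv2.imread("pics/top0.png")[170:320,205:475];cv2.imwrite("pics/topc.png",cv2.resize(a,None,fx=2.95,fy=2.95,interpolation=cv2.INTER_CUBIC))
a=cv2.imread("pics/scene0.png")[180:325,240:420];cv2.imwrite("pics/scenec.png",cv2.resize(a,None,fx=4,fy=4,interpolation=cv2.INTER_CUBIC))
E
```

```text
(no output)
```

View pics/topc.png

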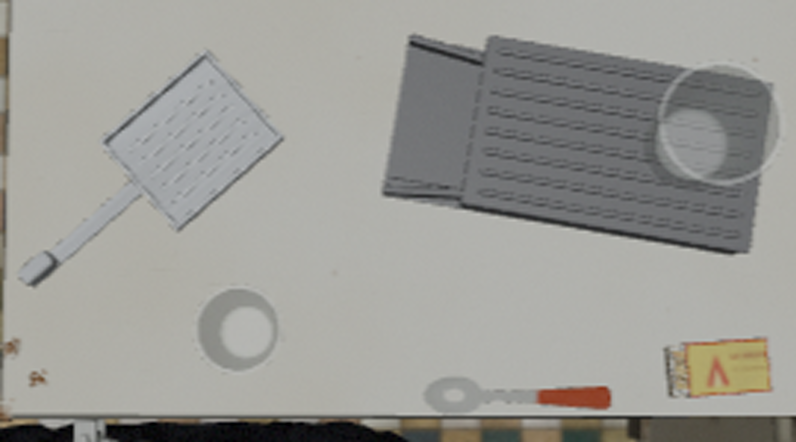

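View pics/scenec.png

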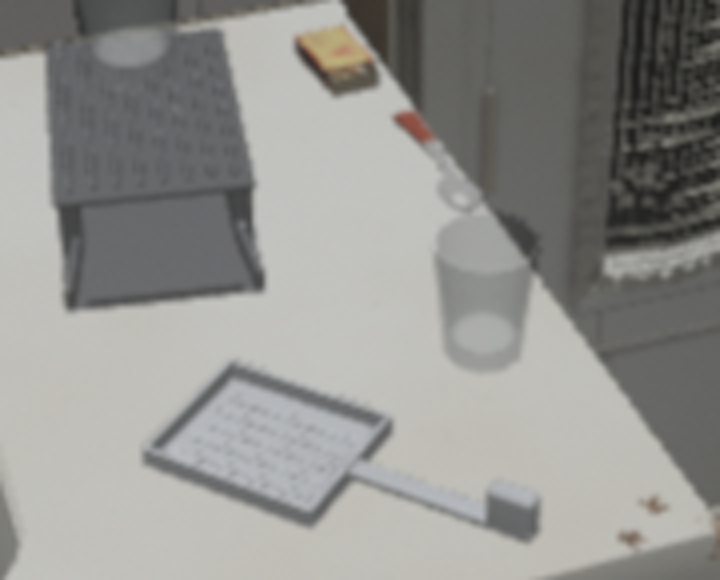

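```bash
cat > h.py <<'E'
import numpy as np
from bench import robot
from scipy.optimize import least_squares
C={n:robot.get_calibration(n) for n in("scene","top")}
def proj(n,P):
    c=C[n];q=np.atleast_2d(P)@c["R"].T+c["t"];return np.c_[c["fx"]*q[:,0]/q[:,2]+c["cx"],c["fy"]*q[:,1]/q[:,2]+c["cy"]]
T=lambda p:np.array(p)/2.95+[205,170]
S=lambda p:np.array(p)/4+[240,180]
def tri(a,b):
    f=lambda X:np.r_[proj("top",X)[0]-a,proj("scene",X)[0]-b];return least_squares(f,[.4,0,.0]).x
def fit(M,t,s,x0):
    M=np.array(M,float)
    def W(p):
        c,n=np.cos(p[2]),np.sin(p[2]);return np.c_[p[0]+c*M[:,0]-n*M[:,1],p[1]+n*M[:,0]+c*M[:,1],M[:,2]+p[3]]
    f=lambda p:np.r_[(proj("top",W(p))-t).ravel(),(proj("scene",W(p))-s).ravel()]
    r=least_squares(f,x0);return r.x,np.abs(r.fun).reshape(2,-1,2).round(1).tolist()
E
python3 - <<'E'
from h import *
gt=tri(T([38,267]),S([514,490]));print("plate top",gt)
M=[[.05,.042,.014],[.05,-.042,.014],[-.05,-.042,.014],[-.05,.042,.014],[-.1375,0,.032]]
print(fit(M,T([[207,55],[281,138],[180,229],[105,141],[38,267]]),S([[145,450],[235,362],[390,420],[311,513],[514,490]]),[.45,.1,-.8,0]))
D=[[0,.0595,.043],[0,-.0595,.043],[.195,-.0595,.043],[.195,.0595,.043]]
print(fit(D,T([[488,37],[463,205],[748,251],[772,84]]),S([[54,195],[253,184],[222,30],[48,36]]),[.5,-.1,-1.5,0]))
for n,a,b in[("roofFL",[488,37],[54,195]),("roofFR",[463,205],[253,184]),("deckFL",[411,37],[70,305]),("deckFR",[384,193],[263,290]),
 ("glass2 base",[246,331],[483,340]),("glass1 base",[692,148],[132,48])]: print(n,tri(T(a),S(b)))
E
```

```text
plate top [0.44561967 0.0645979  0.02911869]
(array([ 0.53621834, -0.03821185, -0.85033973, -0.00518564]), [[[0.5, 1.6], [1.9, 0.1], [0.4, 0.9], [1.4, 0.6], [0.1, 0.3]], [[0.5, 0.0], [0.9, 0.4], [1.1, 0.7], [0.3, 0.5], [0.1, 1.1]]])
(array([ 5.44314947e-01, -2.33977789e-01, -1.74807199e+00, -1.44766167e-03]), [[[0.7, 0.8], [0.5, 0.1], [0.1, 1.1], [0.1, 0.4]], [[0.2, 1.1], [0.9, 1.2], [0.2, 1.0], [0.7, 1.5]]])
roofFL [ 0.60127631 -0.24300439  0.04500685]
roofFR [ 0.48669452 -0.22499583  0.03744781]
deckFL [ 0.60960867 -0.19128106  0.00416593]
deckFR [ 4.99393414e-01 -1.71761238e-01 -2.79147562e-04]
glass2 base [ 0.40250476 -0.07542504  0.00679466]
glass1 base [ 0.52152632 -0.37639562  0.05814827]
```

The top crop confirms the larger glass on the roof at (720,122) and the smaller look-alike on the worktop at (238,330). The tray's grip plate top is at about (38,267). In the scene crop the pan rim corners are at (235,362), (145,450), (311,513) and (390,420), and the plate is at (514,490). Next I move above the grip.

Call:
move_arm:
  motion: [0, 0, 0, -0.309, -0.245, 0.08, 0.5, 0, 0, 0, -0.309, -0.245, 0.08, 0.5, 0, 0, 0, -0.309, -0.245, 0.08, 0.5, 0, 0, 0, -0.309, -0.245, 0.08, 0.5, 0, 0, 0, -0.309, -0.245, 0.08, 0.5, 0, 0, 0, -0.309, -0.245, 0.08, 0.5, 0, 0, 0, -0.309, -0.245, 0.08, 0.5, 0, 0, 0, -0.309, -0.245, 0.08, 0.5, 0, 0, 0, -0.309, -0.245, 0.08, 0.5, 0, 0, 0, -0.309, -0.245, 0.08, 0.5, 0, 0, 0, -0.309, -0.245, 0.08, 0.5, 0, 0, 0, -0.309, -0.245, 0.08, 0.5]

```text
time: 1.1
tool_pos: [0.4459, 0.0634, 0.1088]
ee_rot: [3.141, -0.0, 2.683]
wrist_force: [0.1, 0.3, 0.4]
width: 0.0467
finger_force: 0.0
```

Call:
move_arm:
  motion: [0, 0, 0.125, 0, 0, 0, 0.5, 0, 0, 0.125, 0, 0, 0, 0.5, 0, 0, 0.125, 0, 0, 0, 0.5, 0, 0, 0.124, 0, 0, 0, 0.5, 0, 0, 0, 0, 0, 0, 0.5, 0, 0, 0, 0, 0, 0, 0.5]

```text
time: 1.6
tool_pos: [0.4455, 0.0653, 0.1091]
ee_rot: [-3.141, -0.001, 2.293]
wrist_force: [0.1, -0.2, 0.3]
width: 0.047
finger_force: 0.0
```

Call:
move_arm:
  motion: [0, 0, 0, 0, 0, 0.2, 0.5, 0, 0, 0, 0, 0, 0.2, 0.5, 0, 0, 0, 0, 0, 0.2, 0.5, 0, 0, 0, 0, 0, 0.15, 0.5, 0, 0, 0, 0, 0, 0.13, 0.5, 0, 0, 0, 0, 0, 0.11, 0.5, 0, 0, 0, 0, 0, 0, 0.5]

```text
time: 2.18
tool_pos: [0.4437, 0.0654, 0.0079]
ee_rot: [-3.138, -0.003, 2.293]
wrist_force: [-0.8, 1.0, 0.0]
width: 0.0472
finger_force: 0.0
```

```bash
python3 - <<'E'
import cv2
from h import *
a=robot.snapshot("scene");b=robot.snapshot("top")
x=cv2.resize(a[240:330,300:400],None,fx=4,fy=4);y=cv2.resize(b[200:290,195:295],None,fx=4,fy=4)
cv2.imwrite("pics/g.png",np.hstack([x,y])[:,:,::-1]);print(robot.get_obs()["wrist_force"])
E
```

```text
[-0.29225884 -0.19229527  0.64141822]
```

View pics/g.png

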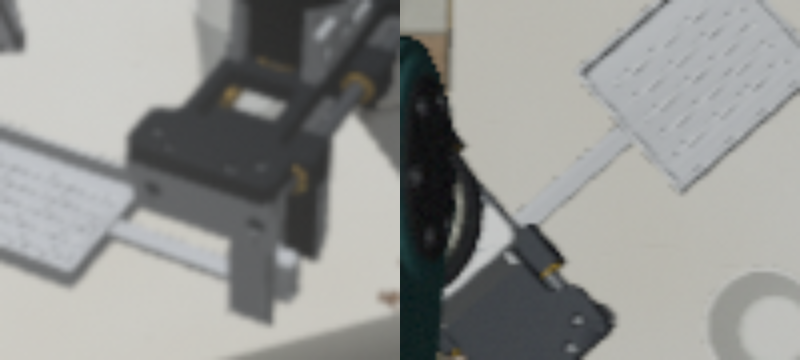

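The fingers straddle the plate: in the left half the plate at (288,275) lies between them. I close now.

Call:
move_arm:
  motion: [0, 0, 0, 0, 0, 0, 0, 0, 0, 0, 0, 0, 0, 0, 0, 0, 0, 0, 0, 0, 0, 0, 0, 0, 0, 0, 0, 0, 0, 0, 0, 0, 0, 0, 0, 0, 0, 0, 0, 0, 0, 0]

```text
time: 2.78
tool_pos: [0.4462, 0.0655, 0.0108]
ee_rot: [3.141, 0.0, 2.291]
wrist_force: [0.7, 0.3, 1.1]
width: 0.0116
finger_force: 30.0
```

Call:
move_arm:
  motion: [0, 0, 0, 0, 0, 0, 0, 0, 0, 0, 0, 0, -0.05, 0, 0, 0, 0, 0, 0, -0.1, 0, 0, 0, 0, 0, 0, -0.15, 0, 0, 0, 0, 0, 0, -0.15, 0, 0, 0, 0, 0, 0, -0.1, 0, 0, 0, 0, 0, 0, 0, 0, 0, 0, 0, 0, 0, 0, 0]

```text
time: 3.45
tool_pos: [0.4462, 0.0654, 0.0661]
ee_rot: [3.14, 0.001, 2.291]
wrist_force: [-0.4, 0.9, -2.6]
width: 0.012
finger_force: 30.0
```

```bash
python3 - <<'E'
import cv2
from h import *
a=robot.snapshot("scene");b=robot.snapshot("top")
x=cv2.resize(a[220:320,260:360],None,fx=4,fy=4);y=cv2.resize(b[170:270,220:320],None,fx=4,fy=4)
cv2.imwrite("pics/g2.png",np.hstack([x,y])[:,:,::-1]);o=robot.get_obs();print(o["wrist_force"],o["wrist_torque"],o["finger_force"],o["tool_pos"],o["ee_rot"])
E
```

```text
[-0.47332208 -0.15534278 -2.21656398] [ 0.08247963  0.20683192 -0.0405612 ] 29.98845934867859 [0.44506114 0.06532561 0.06463056] [-3.14031762e+00 -1.25091028e-03  2.29078287e+00]
```

View pics/g2.png

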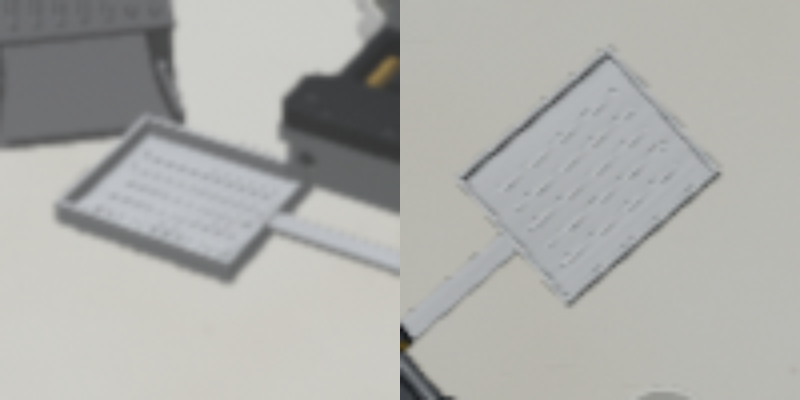

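The tray is held clear. Its rim corners in the left half are about (150,117), (57,207), (232,272) and (308,186), and in the right half (610,55), (718,174), (570,303) and (463,179). I fit its tilt next.

```bash
cat >> h.py <<'E'
from scipy.spatial.transform import Rotation as Ro
def fit6(M,t,s,x0):
    M=np.array(M,float);W=lambda p:Ro.from_euler("ZYX",p[3:]).apply(M)+p[:3]
    r=least_squares(lambda p:np.r_[(proj("top",W(p))-t).ravel(),(proj("scene",W(p))-s).ravel()],x0);return r.x,np.abs(r.fun).max()
RIM=[[.05,.042,.014],[.05,-.042,.014],[-.05,-.042,.014],[-.05,.042,.014]]
E
python3 - <<'E'
from h import *
t=(np.array([[610,55],[718,174],[570,303],[463,179]])-[400,0])/4+[220,170]
s=np.array([[57,207],[150,117],[308,186],[232,272]])/4+[260,220]
p,e=fit6(RIM,t,s,[.53,-.03,.055,-.85,0,0]);print(p,e)
print(p[:3]+Ro.from_euler("ZYX",p[3:]).apply([-.1375,0,.024]))
E
```

```text
[ 0.53532935 -0.0392495   0.04570146 -0.85531975 -0.04677457  0.01314396] 2.216273284920476
[0.44425698 0.06505934 0.06324398]
```

Call:
move_arm:
  motion: [0, 0, 0, -0.08, 0.02, 0, 0, 0, 0, 0, -0.18, 0.043, 0, 0, 0, 0, 0, -0.22, 0.053, 0, 0, 0, 0, 0, -0.22, 0.053, 0, 0, 0, 0, 0, -0.22, 0.053, 0, 0, 0, 0, 0, -0.22, 0.053, 0, 0, 0, 0, 0, -0.22, 0.053, 0, 0, 0, 0, 0, -0.16, 0.037, 0, 0, 0, 0, 0, -0.084, 0.018, 0, 0]

```text
time: 4.3
tool_pos: [0.5816, -0.0318, 0.064]
ee_rot: [-3.14, -0.001, 2.29]
wrist_force: [-0.3, -0.2, -1.0]
width: 0.0118
finger_force: 30.0
```

Call:
move_arm:
  motion: [0, 0, 0.04, 0, 0, 0, 0, 0, 0, 0.08, 0, 0, 0, 0, 0, 0, 0.12, 0, 0, 0, 0, 0, 0, 0.13, 0, 0, 0, 0, 0, 0, 0.13, 0, 0, 0, 0, 0, 0, 0.13, 0, 0, 0, 0, 0, 0, 0.13, 0, 0, 0, 0, 0, 0, 0.13, 0, 0, 0, 0, 0, 0, 0.12, 0, 0, 0, 0, 0, 0, 0.083, 0, 0, 0, 0, 0, 0, 0.05, 0, 0, 0, 0, 0, 0, 0, 0, 0, 0, 0]

```text
time: 5.3
tool_pos: [0.58, -0.0299, 0.0646]
ee_rot: [-3.14, -0.0, 1.393]
wrist_force: [0.3, 0.1, -1.4]
width: 0.0117
finger_force: 30.0
```

Call:
move_arm:
  motion: [0, 0, 0, 0, 0, 0, 0, 0, 0, 0, 0, 0, 0.1, 0, 0, 0, 0, 0, 0, 0.13, 0, 0, 0, 0, 0, 0, 0.07, 0, 0, 0, 0, 0, 0, 0, 0, 0, 0, 0, 0, 0, 0, 0]

```text
time: 5.8
tool_pos: [0.5797, -0.0299, 0.0344]
ee_rot: [-3.139, -0.0, 1.393]
wrist_force: [0.1, 0.9, -1.7]
width: 0.0119
finger_force: 30.0
```

```bash
python3 - <<'E'
import cv2
from h import *
a=robot.snapshot("scene");b=robot.snapshot("top")
x=cv2.resize(a[195:295,230:330],None,fx=4,fy=4);y=cv2.resize(b[160:260,290:390],None,fx=4,fy=4)
cv2.imwrite("pics/g3.png",np.hstack([x,y])[:,:,::-1]);o=robot.get_obs();print(o["wrist_force"],o["wrist_torque"],o["finger_force"],o["tool_pos"],o["ee_rot"])
T0=T([[207,55],[281,138],[180,229],[105,141]]);S0=S([[145,450],[235,362],[390,420],[311,513]])
print(fit6(RIM,T0,S0,[.53,-.03,0,-.85,0,0]))
E
```

```text
[-0.05307037 -0.40231845 -2.01829464] [0.15033012 0.00901217 0.02633479] 29.98833954334259 [ 0.58079457 -0.03004961  0.03587056] [ 3.14075143e+00 -1.11546911e-04  1.39333923e+00]
(array([ 0.5362947 , -0.03792902, -0.0058482 , -0.85522553,  0.00650389,
        0.01133954]), np.float64(1.9090736745935715))
```

View pics/g3.png

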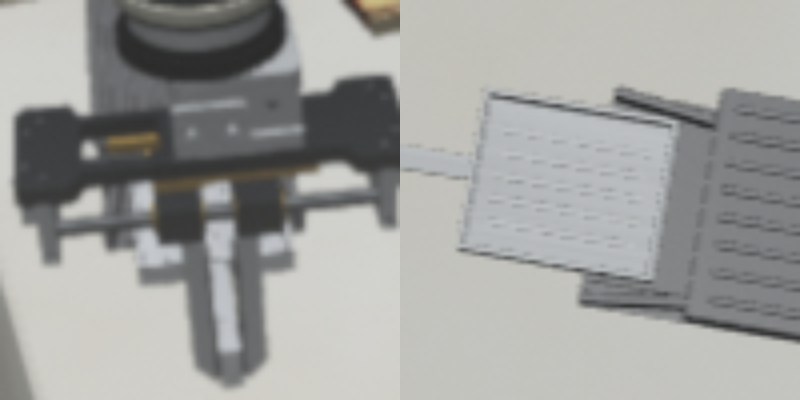

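The right half shows the tray over the open deck. Its rim corners are at (678,122), (655,279), (460,250) and (489,92), and the roof's front corners are at (722,88) and (686,318). It is nearly parallel, so I work out the lateral offset.

```bash
cat >> h.py <<'E'
def onz(px,z):
    c=C["top"];d=np.c_[(px-np.array([c["cx"],c["cy"]]))/c["fx"],np.ones(len(px))]@c["R"];o=-c["R"].T@c["t"]
    return (o+d*((z-o[2])/d[:,2])[:,None])[:,:2]
E
python3 - <<'E'
from h import *
t=lambda q:(np.array(q)-[400,0])/4+[290,160]
tr=onz(t([[678,122],[655,279],[460,250],[489,92]]),.039)
rf=np.r_[onz(t([[722,88],[688,318]]),.042),onz(T([[488,37],[463,205],[748,251],[772,84]]),.042)]
dk=np.r_[onz(t([[615,88],[582,303]]),.012),onz(T([[411,37],[384,193]]),.012)]
yaw=lambda v:np.arctan2(v[1],v[0])
print("tray c",tr.mean(0),"yaws",yaw(tr[0]-tr[3]),yaw(tr[1]-tr[2]),yaw(tr[0]-tr[1])-np.pi/2,yaw(tr[3]-tr[2])-np.pi/2)
print("roof yaws",yaw(rf[5]-rf[2]),yaw(rf[4]-rf[3]),yaw(rf[0]-rf[1])-np.pi/2,yaw(rf[2]-rf[3])-np.pi/2,yaw(rf[5]-rf[4])-np.pi/2, "w",np.linalg.norm(rf[2]-rf[3]))
u=np.array([np.cos(-1.748),np.sin(-1.748)]);v=np.array([-u[1],u[0]])
for n,m in[("roof1",rf[:2].mean(0)),("roof2",rf[2:4].mean(0)),("back",rf[4:].mean(0)),("deck1",dk[:2].mean(0)),("deck2",dk[2:].mean(0))]:
    print(n,m,"rel tray: along %.4f lat %.4f"%((m-tr.mean(0))@u,(m-tr.mean(0))@v))
E
```

```text
tray c [ 0.55340979 -0.1664931 ] yaws -1.7363747067793796 -1.7248010138884997 -1.7254487260054496 -1.7493987095182288
roof yaws -1.743530658315268 -1.7369686484206066 -1.7290258800232843 -1.7299670901595987 -1.7483071883240995 w 0.11711549149092675
roof1 [ 0.54394144 -0.23388142] rel tray: along 0.0680 lat 0.0026
roof2 [ 0.54339169 -0.23374578] rel tray: along 0.0680 lat 0.0020
back [ 0.51054188 -0.42572351] rel tray: along 0.2627 lat 0.0035
deck1 [ 0.55353852 -0.18122751] rel tray: along 0.0145 lat 0.0027
deck2 [ 0.5532983  -0.18148085] rel tray: along 0.0148 lat 0.0025
```

Call:
move_arm:
  motion: [0, 0, 0, 0, 0.023, 0.04, 0, 0, 0, 0, 0, 0, 0.06, 0, 0, 0, 0, -0.03, 0, 0, 0, 0, 0, 0, -0.05, 0, 0, 0, 0, 0, 0, -0.05, 0, 0, 0, 0, 0, 0, -0.05, 0, 0, 0, 0, 0, 0, -0.05, 0, 0, 0, 0, 0, 0, -0.05, 0, 0, 0, 0, 0, 0, -0.03, 0, 0, 0, 0, 0, 0, 0, 0, 0, 0, 0, 0, 0, 0, 0, 0, 0]

```text
time: 6.82
tool_pos: [0.5772, -0.0611, 0.0256]
ee_rot: [3.141, -0.0, 1.393]
wrist_force: [0.1, 0.2, -1.8]
width: 0.0116
finger_force: 30.0
```

Call:
move_arm:
  motion: [0, 0, 0, 0, 0, 0.02, 0, 0, 0, 0, 0, 0, 0.02, 0, 0, 0, 0, 0, 0, 0.01, 0, 0, 0, 0, 0, 0, 0, 0, 0, 0, 0, 0, 0, 0, 0]

```text
time: 7.23
tool_pos: [0.5771, -0.0607, 0.0202]
ee_rot: [-3.141, -0.0, 1.393]
wrist_force: [-1.0, 0.4, -2.5]
width: 0.0121
finger_force: 30.0
```

```bash
python3 - <<'E'
import cv2
from h import *
a=robot.snapshot("scene");b=robot.snapshot("top")
x=cv2.resize(a[195:295,230:330],None,fx=4,fy=4);y=cv2.resize(b[160:260,290:390],None,fx=4,fy=4)
cv2.imwrite("pics/g4.png",np.hstack([x,y])[:,:,::-1]);o=robot.get_obs();print(o["wrist_force"],o["wrist_torque"],o["finger_force"],o["tool_pos"],o["ee_rot"])
E
```

```text
[ 0.12945888 -0.57704171 -2.94253021] [ 0.17325044  0.05300169 -0.00251858] 29.988409280776978 [ 0.57724738 -0.06079313  0.02049546] [ 3.14152776e+00 -5.90644053e-05  1.39341244e+00]
```

View pics/g4.png

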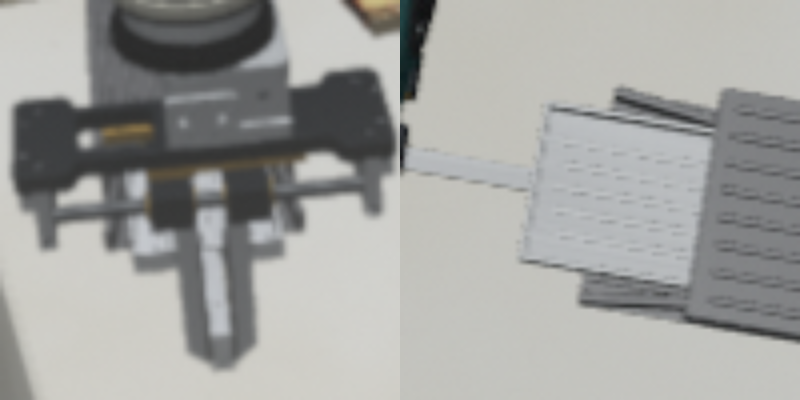

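The nose of the pan is under the roof, with corrected side gaps of about 40 and 38 px, so it is centred. I slide in further.

Call:
move_arm:
  motion: [0, 0, 0, -0.02, 0, 0, 0, 0, 0, 0, -0.03, 0, 0, 0, 0, 0, 0, -0.03, 0, 0, 0, 0, 0, 0, -0.03, 0, 0, 0, 0, 0, 0, -0.03, 0, 0, 0, 0, 0, 0, -0.02, 0, 0, 0, 0, 0, 0, 0, 0, 0, 0, 0, 0, 0, 0, 0, 0, 0]

```text
time: 8.0
tool_pos: [0.5743, -0.0768, 0.0205]
ee_rot: [3.142, -0.0, 1.393]
wrist_force: [-0.0, 0.7, -1.9]
width: 0.0116
finger_force: 30.0
```

Call:
move_arm:
  motion: [0, 0, 0, 0, 0, 0.01, 0, 0, 0, 0, 0, 0, 0.01, 0, 0, 0, 0, 0, 0, 0, 0, 0, 0, 0, 0, 0, 0, 0]

```text
time: 8.33
tool_pos: [0.5746, -0.0766, 0.0188]
ee_rot: [3.141, 0.0, 1.393]
wrist_force: [0.2, -0.7, 1.2]
width: 0.012
finger_force: 30.0
```

Contact is felt: the vertical force rose from -2 to +1.2 N. I release, back off behind the plate and shut the fingers.

Call:
move_arm:
  motion: [0, 0, 0, 0, 0, 0, 0.3, 0, 0, 0, 0, 0, 0, 0.3, 0, 0, 0, 0, 0, 0, 0.3, 0, 0, 0, 0, 0, 0, 0.3, 0, 0, 0, 0.1, 0, 0, 0.3, 0, 0, 0, 0.1, 0, 0, 0.3, 0, 0, 0, 0.1, 0, 0, 0.3, 0, 0, 0, 0.05, 0, 0, 0.3, 0, 0, 0, 0, 0, 0, 0, 0, 0, 0, 0, 0, 0, 0, 0, 0, 0, 0, 0, 0.04, 0, 0, 0, 0, 0, 0, 0, 0]

```text
time: 9.33
tool_pos: [0.5801, -0.0424, 0.0137]
ee_rot: [-3.141, 0.0, 1.393]
wrist_force: [-1.0, -0.1, -0.5]
width: 0.0053
finger_force: 0.0
```

```bash
python3 - <<'E'
import cv2
from h import *
a=robot.snapshot("scene");b=robot.snapshot("top")
x=cv2.resize(a[195:295,230:330],None,fx=4,fy=4);y=cv2.resize(b[160:260,265:365],None,fx=4,fy=4)
cv2.imwrite("pics/g5.png",np.hstack([x,y])[:,:,::-1]);o=robot.get_obs();print(o["wrist_force"],o["width"],o["tool_pos"],o["ee_rot"])
E
```

```text
[-0.08520659  0.25693388 -0.15074636] 0.0005779390416649072 [ 0.58018692 -0.04250447  0.01401813] [-3.14072156e+00  6.16158911e-05  1.39265927e+00]
```

View pics/g5.png

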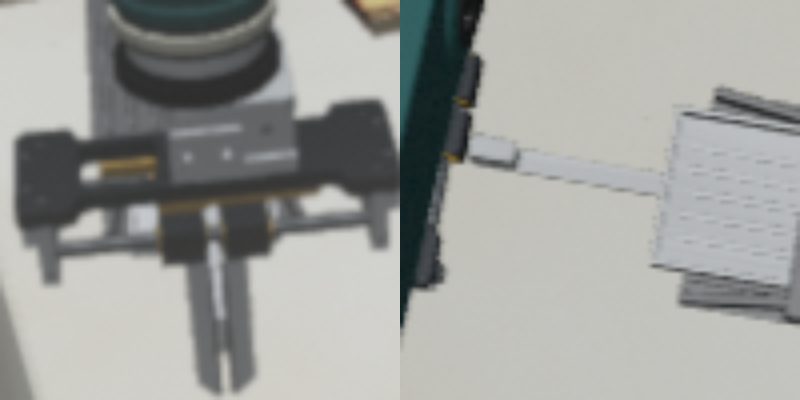

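The tray rests on the deck, plate at (492,150) in the right half, with the shut fingers just behind it. I push now.

Call:
move_arm:
  motion: [0, 0, 0, -0.04, 0, 0, 0, 0, 0, 0, -0.04, 0, 0, 0, 0, 0, 0, -0.03, 0, 0, 0, 0, 0, 0, -0.03, 0, 0, 0, 0, 0, 0, -0.03, 0, 0, 0, 0, 0, 0, -0.03, 0, 0, 0, 0, 0, 0, -0.03, 0, 0, 0, 0, 0, 0, -0.03, 0, 0, 0, 0, 0, 0, -0.03, 0, 0, 0, 0, 0, 0, -0.03, 0, 0, 0, 0, 0, 0, -0.03, 0, 0, 0, 0, 0, 0, -0.03, 0, 0, 0]

```text
time: 10.43
tool_pos: [0.5739, -0.0798, 0.0146]
ee_rot: [3.141, -0.0, 1.393]
wrist_force: [0.5, 3.0, 0.6]
width: 0.0006
finger_force: 0.9
```

Call:
move_arm:
  motion: [0, 0, 0, -0.03, 0, 0, 0, 0, 0, 0, -0.03, 0, 0, 0, 0, 0, 0, -0.03, 0, 0, 0, 0, 0, 0, -0.03, 0, 0, 0, 0, 0, 0, -0.03, 0, 0, 0, 0, 0, 0, -0.03, 0, 0, 0, 0, 0, 0, -0.03, 0, 0, 0, 0, 0, 0, -0.03, 0, 0, 0]

```text
time: 11.1
tool_pos: [0.5696, -0.1035, 0.0145]
ee_rot: [3.141, -0.0, 1.393]
wrist_force: [-1.4, 2.2, 1.4]
width: 0.0005
finger_force: 1.1
```

```bash
python3 - <<'E'
import cv2
from h import *
a=robot.snapshot("scene");b=robot.snapshot("top")
x=cv2.resize(a[195:295,230:330],None,fx=4,fy=4);y=cv2.resize(b[160:260,290:390],None,fx=4,fy=4)
cv2.imwrite("pics/g6.png",np.hstack([x,y])[:,:,::-1]);o=robot.get_obs();print(o["wrist_force"],o["width"],o["tool_pos"],o["ee_rot"])
E
```

```text
[ 0.00131455 -0.93517382 -0.35420136] 0.0006632977962185763 [ 0.56938872 -0.10413848  0.01440233] [-3.14146634e+00  1.03138988e-03  1.39269286e+00]
```

View pics/g6.png

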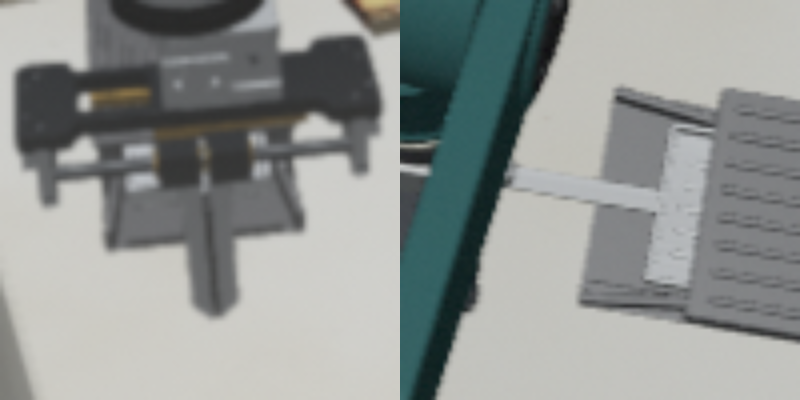

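The right half shows the pan's back edge at about (665,205), still in front of the roof, and the tray is straight. At least 34 mm remain before the nearest possible seat.

Call:
move_arm:
  motion: [0, 0, 0, -0.03, 0, 0, 0, 0, 0, 0, -0.03, 0, 0, 0, 0, 0, 0, -0.03, 0, 0, 0, 0, 0, 0, -0.03, 0, 0, 0, 0, 0, 0, -0.03, 0, 0, 0, 0, 0, 0, -0.03, 0, 0, 0, 0, 0, 0, -0.03, 0, 0, 0, 0, 0, 0, -0.03, 0, 0, 0, 0, 0, 0, -0.02, 0, 0, 0, 0, 0, 0, -0.01, 0, 0, 0]

```text
time: 12.03
tool_pos: [0.5648, -0.1301, 0.0145]
ee_rot: [3.142, -0.0, 1.393]
wrist_force: [0.9, 1.5, -0.4]
width: 0.0
finger_force: 0.9
```

```bash
cat > f.py <<'E'
from h import *
F=[]
for _ in range(4): robot.snapshot("top");o=robot.get_obs();F.append(o["wrist_force"])
u=np.array([-.1763,-.9843,0]);p=o["tool_pos"]-[.5443,-.234,0]
F=np.array(F);print("t %.2f TCP along %.1f mm; push F"%(o["time"],1e3*p@u),(-F@u).round(2),"Fz",F[:,2].round(1),"My",o["wrist_torque"].round(2))
E
python3 f.py
```

```text
t 12.23 TCP along -105.8 mm; push F [1.17 0.85 0.53 0.74] Fz [ 0.3 -0.1  0.2  1.1] My [-0.05  0.01 -0.  ]
```

Call:
move_arm:
  motion: [0, 0, 0, -0.015, 0, 0, 0, 0, 0, 0, -0.015, 0, 0, 0, 0, 0, 0, -0.015, 0, 0, 0, 0, 0, 0, -0.015, 0, 0, 0]

```text
time: 12.57
tool_pos: [0.5637, -0.1357, 0.0144]
ee_rot: [-3.141, -0.0, 1.393]
wrist_force: [0.7, 1.2, 0.2]
width: 0.0003
finger_force: 0.7
```

```bash
python3 f.py
```

```text
t 12.77 TCP along -99.9 mm; push F [ 1.7   1.47  0.95 -0.05] Fz [ 0.6  0.2 -0.3  0.2] My [-0.01  0.04 -0.01]
```

Call:
move_arm:
  motion: [0, 0, 0, -0.01, 0, 0, 0, 0, 0, 0, -0.01, 0, 0, 0, 0, 0, 0, -0.01, 0, 0, 0, 0, 0, 0, -0.01, 0, 0, 0, 0, 0, 0, -0.01, 0, 0, 0]

```text
time: 13.18
tool_pos: [0.5629, -0.1407, 0.0145]
ee_rot: [3.141, -0.0, 1.393]
wrist_force: [0.9, 1.5, -0.1]
width: 0.0005
finger_force: 0.7
```

```bash
python3 f.py
```

```text
t 13.38 TCP along -94.9 mm; push F [1.94 1.32 0.36 0.89] Fz [-0.3  0.6 -0.2 -0.5] My [0.08 0.05 0.05]
```

Call:
move_arm:
  motion: [0, 0, 0, -0.01, 0, 0, 0, 0, 0, 0, -0.01, 0, 0, 0, 0, 0, 0, -0.01, 0, 0, 0, 0, 0, 0, -0.01, 0, 0, 0, 0, 0, 0, -0.01, 0, 0, 0]

```text
time: 13.8
tool_pos: [0.562, -0.1456, 0.0145]
ee_rot: [3.142, -0.0, 1.393]
wrist_force: [0.7, 1.2, 0.2]
width: 0.0004
finger_force: 0.8
```

```bash
python3 f.py
```

```text
t 14.00 TCP along -89.9 mm; push F [0.44 1.35 0.86 1.47] Fz [-0.3  0.2  0.2  0.8] My [ 0.04  0.02 -0.01]
```

Call:
move_arm:
  motion: [0, 0, 0, -0.01, 0, 0, 0, 0, 0, 0, -0.01, 0, 0, 0, 0, 0, 0, -0.01, 0, 0, 0, 0, 0, 0, -0.01, 0, 0, 0, 0, 0, 0, -0.01, 0, 0, 0]

```text
time: 14.42
tool_pos: [0.5611, -0.1505, 0.0145]
ee_rot: [-3.142, -0.0, 1.393]
wrist_force: [1.0, 1.7, 1.4]
width: 0.0005
finger_force: 0.8
```

```bash
python3 f.py
```

```text
t 14.62 TCP along -84.9 mm; push F [2.79 1.35 1.11 0.85] Fz [0.2 0.2 0.5 0.1] My [0.11 0.05 0.03]
```

Call:
move_arm:
  motion: [0, 0, 0, -0.01, 0, 0, 0, 0, 0, 0, -0.01, 0, 0, 0, 0, 0, 0, -0.01, 0, 0, 0, 0, 0, 0, -0.01, 0, 0, 0, 0, 0, 0, -0.01, 0, 0, 0]

```text
time: 15.03
tool_pos: [0.5603, -0.1555, 0.0145]
ee_rot: [3.141, -0.0, 1.393]
wrist_force: [0.8, 3.3, 0.5]
width: 0.0005
finger_force: 0.9
```

```bash
python3 f.py
```

```text
t 15.23 TCP along -80.0 mm; push F [1.87 1.12 0.9  0.63] Fz [1.6 1.1 1.2 0.9] My [ 0.1   0.08 -0.02]
```

Call:
move_arm:
  motion: [0, 0, 0, -0.01, 0, 0, 0, 0, 0, 0, -0.01, 0, 0, 0, 0, 0, 0, -0.01, 0, 0, 0, 0, 0, 0, -0.01, 0, 0, 0]

```text
time: 15.57
tool_pos: [0.5595, -0.1593, 0.0145]
ee_rot: [3.142, -0.0, 1.393]
wrist_force: [-0.2, 1.9, 0.4]
width: 0.0003
finger_force: 0.9
```

```bash
python3 f.py
```

```text
t 15.77 TCP along -75.9 mm; push F [1.87 1.92 0.77 1.77] Fz [0.8 0.6 0.1 0.6] My [ 0.16  0.04 -0.01]
```

Call:
move_arm:
  motion: [0, 0, 0, -0.01, 0, 0, 0, 0, 0, 0, -0.01, 0, 0, 0, 0, 0, 0, -0.01, 0, 0, 0, 0, 0, 0, -0.01, 0, 0, 0]

```text
time: 16.1
tool_pos: [0.5588, -0.1633, 0.0145]
ee_rot: [3.142, -0.0, 1.393]
wrist_force: [0.0, 1.8, 1.2]
width: 0.0003
finger_force: 0.9
```

```bash
python3 f.py
```

```text
t 16.30 TCP along -72.0 mm; push F [2.29 1.56 0.92 1.38] Fz [-0.4  1.6  1.   1. ] My [0.13 0.05 0.03]
```

Call:
move_arm:
  motion: [0, 0, 0, -0.01, 0, 0, 0, 0, 0, 0, -0.01, 0, 0, 0, 0, 0, 0, -0.01, 0, 0, 0, 0, 0, 0, -0.01, 0, 0, 0]

```text
time: 16.63
tool_pos: [0.5581, -0.1672, 0.0145]
ee_rot: [-3.142, -0.0, 1.393]
wrist_force: [1.1, 2.1, 0.5]
width: 0.0004
finger_force: 0.9
```

```bash
python3 f.py
```

```text
t 16.83 TCP along -68.0 mm; push F [2.02 1.08 0.49 1.  ] Fz [ 0.5  0.2  0.6 -0.4] My [0.12 0.02 0.03]
```

Call:
move_arm:
  motion: [0, 0, 0, -0.01, 0, 0, 0, 0, 0, 0, -0.01, 0, 0, 0, 0, 0, 0, -0.01, 0, 0, 0, 0, 0, 0, -0.01, 0, 0, 0]

```text
time: 17.17
tool_pos: [0.5578, -0.1684, 0.0145]
ee_rot: [-3.141, -0.006, 1.393]
wrist_force: [0.9, 10.1, 2.7]
width: 0.0004
finger_force: 4.9
```

```bash
python3 f.py
```

```text
t 17.37 TCP along -67.0 mm; push F [8.44 8.08 7.6  7.97] Fz [1.  1.6 2.4 1.9] My [ 1.39 -0.1  -0.01]
```

A firm stop at TCP -67 mm puts the tray origin at about +91 mm, inside the seat range. I back off right away and clear the view.

Call:
move_arm:
  motion: [0, 0, 0, 0.03, 0, 0, 0, 0, 0, 0, 0.1, 0, 0, 0, 0, 0, 0, 0.2, 0, 0, 0, 0, 0, 0, 0.25, 0, -0.1, 0, 0, 0, 0, 0.25, 0, -0.25, 0, 0, 0, 0, 0.25, 0, -0.25, 0, 0, 0, 0, 0.25, 0, -0.25, 0, 0, 0, 0, 0.25, 0, -0.25, 0, 0, 0, 0, 0.25, 0, -0.25, 0, 0, 0, 0, 0.25, 0, -0.2, 0, 0, 0, 0, 0.2, 0, 0, 0]

```text
time: 18.28
tool_pos: [0.6005, 0.0549, 0.1757]
ee_rot: [3.131, -0.001, 1.394]
wrist_force: [0.1, 0.2, 0.5]
width: 0.0003
finger_force: 0.0
```

```bash
python3 - <<'E'
import cv2
from h import *
a=robot.snapshot("scene");b=robot.snapshot("top")
np.save("s",a);np.save("t",b)
u=np.array([np.cos(-1.744),np.sin(-1.744)]);O=np.array([.5443,-.234])
def P(x,y,z):return [*(O+u*x+np.array([-u[1],u[0]])*y),z]
for lab,z in(("seat",.003),("deck",.008)):
  M=[P(.091+q,w,z+h) for q in(-.15,-.125) for w in(-.006,.006) for h in(.007,.032)]
  print(lab,proj("scene",M).round(1).tolist());print(proj("top",M).round(1).tolist())
g=a.mean(2).astype(int);c=proj("scene",[P(-.059,0,.02)])[0].round().astype(int);print(c)
print(g[c[1]-12:c[1]+12,c[0]-9:c[0]+10])
h=b.mean(2).astype(int);c=proj("top",[P(-.046,0,.037)])[0].round().astype(int);print(c)
print(h[c[1]-8:c[1]+9,c[0]-14:c[0]+15])
E
```

```text
seat [[284.5, 252.5], [283.7, 243.5], [279.3, 253.1], [278.4, 244.1], [283.6, 246.3], [282.8, 237.4], [278.4, 246.9], [277.6, 237.9]]
[[336.6, 211.3], [336.8, 209.1], [337.5, 205.6], [337.7, 203.3], [348.5, 213.3], [349.0, 211.1], [349.4, 207.6], [349.9, 205.3]]
deck [[284.4, 250.8], [283.6, 241.7], [279.1, 251.3], [278.2, 242.3], [283.4, 244.6], [282.7, 235.6], [278.3, 245.1], [277.4, 236.1]]
[[336.6, 210.8], [336.8, 208.6], [337.6, 205.2], [337.8, 202.8], [348.6, 212.8], [349.1, 210.7], [349.5, 207.2], [350.0, 204.9]]
[282 249]
[[103 101 100 100  99 100  99  90  70  61  85  98 100  99 100  99  99 105
  109]
 [107 105 102 100 101 100  99  91  71  61  83  98 100  99 100 100 101 105
  110]
 [109 107 103 100 100  99  99  94  74  60  85  99 100 101 100 100 102 106
  109]
 [110 105 102 100 100  99 100  97  77  61  80  97 100 100 100 101 103 107
  110]
 [109 104 101 100 100 100 100  98  78  61  75  94  99 100 100 101 102 107
  109]
 [109 104 100 100 100 100 101  98  79  62  76  94  99 100 101 101 102 108
  110]
 [109 104 101 101 100 100 101  98  80  63  73  92 100 101 101 102 104 108
  11
[... 2748 characters left out ...]
189 155 103  83  83  84  75  74  83  96 117 141
  148 148 171 181 180 181 181 181 181 182 184]
 [188 187 188 188 188 188 188 170 145 118  99  96  93  84  80  81  81  80
   82 140 173 181 181 181 180 180 180 180 181]
 [187 187 187 188 189 189 188 188 165 136 129 130 128 117 114 109  98 103
  113 165 178 180 181 182 181 180 181 181 180]
 [188 188 188 188 189 188 188 188 157 130 129 130 129 130 128 130 128 129
  129 118 104 102 116 138 152 173 179 179 181]
 [188 188 188 187 188 188 187 180 150 130 130 129 129 130 130 130 130 128
  129 129 128 128 128 128 129 118 107 112 124]
 [188 188 188 188 188 188 189 180 149 129 128 130 129 129 129 129 130 129
  129 127 128 129 128 129 128 128 129 127 128]]
```

The top profile puts the plate at columns 337–349, which agrees with origin +91 mm. The gripper still hides it in the scene view, so I move aside to check its height.

Call:
move_arm:
  motion: [0, 0, 0, 0, -0.15, 0, 0, 0, 0, 0, 0, -0.25, 0, 0, 0, 0, 0, 0, -0.25, 0, 0, 0, 0, 0, 0, -0.25, 0, 0, 0, 0, 0, 0, -0.25, 0, 0, 0, 0, 0, 0, -0.25, 0, 0, 0, 0, 0, 0, -0.25, 0, 0, 0, 0, 0, 0, -0.25, 0, 0, 0, 0, 0, 0, -0.1, 0, 0, 0]

```text
invalid input
```

```bash
python3 - <<'E'
from h import *
np.set_printoptions(linewidth=200)
a=robot.snapshot("scene");np.save("s",a);g=a.mean(2).astype(int)
print("rows 222-262, cols 270-294");[print(r,g[r,270:294]) for r in range(220,262)]
a=np.load("/dev/null") if 0 else None
E
python3 - <<'E'
import cv2
# the same place in the first picture (empty deck), front edge rows for reference
g=cv2.imread("pics/scene0.png").mean(2).astype(int)
for c in (262,272,282,292,300): print(c,g[222:262,c])
E
```

```text
rows 222-262, cols 270-294
220 [101 106 106 102  97  97  97  97  97  96  86  72  74  89  97  97  96  98  97  99 104 107 108 107]
221 [100 106 107 102  98  97  97  97  96  96  84  68  70  88  96  97  97  97  96  98 103 101 103 103]
222 [ 99 107 106 102  98  98  97  97  97  96  85  68  67  86  96  98  98  97  98 100 103  96 100  99]
223 [101 107 107 102  98  97  97  97  97  96  87  68  64  85  97  97  98  97  98 101 105  98  95  95]
224 [103 107 106 100  97  97  98  98  98  96  89  69  61  83  96  98  98  98  98 100 105 106 100  99]
225 [102 107 107  99  96  98  97  97  98  97  91  72  58  82  96  99  98  98  98  99 106 108 107 107]
226 [102 107 107 101  99  98  98  99  98  98  95  75  58  79  94  97  98  98  99  99 101 102 102 101]
227 [105 107 108 104 104 100  99  99  98  98  96  75  57  74  92  98  98  98  98  98  91  86  88  87]
228 [105 104 102 101 102 101  99  97  98  98  95  78  58  72  91  98  98  98  98  98  90  87  89  90]
229 [ 92  89  88  89  95  98  98  98  98  98  97  78  59  69  89  98  98  98  99  98  96 100 104 105]
230 [ 88  89  89  91  96  98  98  98  98  99  98  79 
[... 3350 characters left out ...]
89 100 150
 186 189 190 190]
272 [103 104 105 105 105 104 100  86  88 102 105 105 105 105 105 105 106 105
 106 106 106 106 106 106 106 106 107 106 107 107 106  99  84  93 145 183
 187 187 187 188]
282 [ 99  99 100 101 104 100  86  88 103 105 105 106 105 105 105 105 106 106
 106 105 106 106 105 106 107 106 105 106 107 106  98  84  96 150 186 189
 188 189 189 189]
292 [ 96  93  97 104 100  87  87 102 105 106 105 106 106 105 105 106 106 106
 107 106 106 106 107 106 106 106 106 107 106  99  85 106 157 189 192 191
 191 191 191 191]
300 [ 99 100 105 102  88  71  69  71  70  69  70  70  78 102 114 102  97  91
  84  78  77  83  91  99 104 106 106 106 102  92 102 152 189 193 193 192
 191 191 192 192]
```

Call:
move_arm:
  motion: [0, 0, 0, 0, -0.15, 0, 0, 0, 0, 0, 0, -0.25, 0, 0, 0, 0, 0, 0, -0.25, 0, 0, 0, 0, 0, 0, -0.25, 0, 0, 0, 0, 0, 0, -0.25, 0, 0, 0, 0, 0, 0, -0.25, 0, 0, 0, 0, 0, 0, -0.25, 0, 0, 0, 0, 0, 0, -0.25, 0, 0, 0, 0, 0, 0, -0.1, 0, 0]

```text
time: 19.18
tool_pos: [0.3979, 0.0877, 0.1684]
ee_rot: [-3.139, 0.002, 1.392]
wrist_force: [-0.1, 0.2, 1.1]
width: 0.0003
finger_force: 0.0
```

```bash
python3 - <<'E'
from h import *
np.set_printoptions(linewidth=200)
a=robot.snapshot("scene");np.save("s",a);g=a.mean(2).astype(int)
print("cols 270-294");[print(r,g[r,270:294]) for r in range(224,262)]
E
```

```text
cols 270-294
224 [100 105 105 105 106 101 102 105 105 105 100  97 101 105 105 105 101  97 102 105 106 104  98  97]
225 [101 104 105 106 103  98 100 105 106 105  98  95 101 106 105 105 101  99 103 106 106 105 105 105]
226 [100 105 105 105  99  96 101 105 105 105 102 102 104 105 104 105 104 104 104 104 103 102 101  99]
227 [103 105 105 105 104 103 105 105 104 104 103 101 101 100  98  97  97  95  94  92  90  88  88  86]
228 [103 102 101  99  98  97  98  97  96  95  92  90  87  86  86  87  85  85  85  85  86  88  88  89]
229 [ 90  87  87  86  86  89  98 105 111 114 108  94  88  88  90  92  93  93  95  98 101 103 102 104]
230 [ 86  87  88  89  90  95 128 148 154 157 148 123 105 103 103 104 104 104 105 105 106 107 106 106]
231 [101 104 104 103 103 106 152 176 178 175 170 138 110 106 107 106 107 107 106 106 107 106 106 106]
232 [105 105 106 106 106 113 157 180 180 179 175 142 110 106 106 107 106 107 106 107 106 107 107 106]
233 [106 106 106 106 107 113 156 179 180 180 177 141 108 106 106 106 107 107 106 107 107 107 107 107]
234 [107 107 106 106 106 111 147 175 180 180 177 140 106 106 106 10
[... 2088 characters left out ...]
 93  96 102 105 108 119 127 138 145 148 151 155 158 159 165 172 181 188 189 189 190 190]
256 [144 144 148 150 153 156 157 163 170 179 186 187 187 188 188 189 189 190 191 192 192 193 193 193]
257 [185 185 185 186 186 186 186 187 189 190 190 191 191 191 191 191 192 192 192 192 193 192 193 193]
258 [189 189 189 190 190 189 189 189 190 190 191 191 191 192 191 192 192 191 191 193 193 192 192 194]
259 [189 190 190 189 189 190 190 190 189 190 190 190 191 190 191 191 191 191 192 192 192 192 192 192]
260 [189 189 189 191 189 189 190 190 190 190 190 191 190 190 191 192 191 191 192 192 192 192 192 193]
261 [190 189 190 189 189 190 190 190 190 190 190 190 190 190 191 192 191 191 191 192 192 192 192 193]
```

```bash
python3 - <<'E'
from h import *
u=np.array([np.cos(-1.744),np.sin(-1.744)]);O=np.array([.5443,-.234])
P=lambda x,y,z:[*(O+u*x+np.array([-u[1],u[0]])*y),z]
for z in(0,.008):print(z,"scene",proj("scene",[P(-.055,y,z) for y in(-.02,0,.02)]).round(1).tolist(),"top",proj("top",[P(-.055,y,z) for y in(-.03,0,.03)]).round(1).tolist())
print("roof edge scene",proj("scene",[P(0,y,.036) for y in(-.02,0,.02)]).round(1).tolist())
g=np.load("s.npy");s=g.mean(2).astype(int)
print("glass/stalk: front-of-roof stalk, rows 212-234"); 
for r in range(210,236):print(r,s[r,266:292])
E
```

```text
0 scene [[290.7, 254.4], [282.1, 255.3], [273.4, 256.3]] top [[336.5, 223.6], [338.9, 209.6], [341.2, 195.8]]
0.008 scene [[290.5, 251.6], [281.8, 252.5], [273.1, 253.5]] top [[336.5, 223.0], [338.9, 208.9], [341.3, 195.0]]
roof edge scene [[287.5, 228.5], [279.0, 229.3], [270.5, 230.2]]
glass/stalk: front-of-roof stalk, rows 212-234
210 [ 98 100 100 101 103 103 101 102 103 104 103 103 104  99 100 104 103  95
  97  97  99 103 103  98 100 100]
211 [ 97 100  97  99 104 104  99 100 103 103 104 104 104 101 102 104 103  99
 101  98  98 103 102  96 100  95]
212 [ 98 100  98  99 105 103  98 100 100 100 104 105 106 107 105 105 104 103
 106 103 102 104 104 100 101  96]
213 [100 101  97  98 103 103  94  98  95  97 103 104 106 109 108 105 104 104
 103 104 104 105 104 103 103 100]
214 [104 106 101 101 104 103  94  97  93  96 103 103  99 101 101 101 104 104
  99 103 104 104 105 104 101 103]
215 [105 107 102 102 105 104  99 100  96  98 104 102  96  98  96  98 104 103
  97 101 100 101 104 104 100 104]
216 [105 105 101 102 104 105 104 104  99 101 104 103 100 101  96  98 104 103
  96  98  95  98 105 
[... 1421 characters left out ...]

  90  92  93  93  95  98 101 103]
230 [ 85  84  85  84  86  87  88  89  90  95 128 148 154 157 148 123 105 103
 103 104 104 104 105 105 106 107]
231 [ 92  92  95  97 101 104 104 103 103 106 152 176 178 175 170 138 110 106
 107 106 107 107 106 106 107 106]
232 [104 104 104 105 105 105 106 106 106 113 157 180 180 179 175 142 110 106
 106 107 106 107 106 107 106 107]
233 [105 106 106 106 106 106 106 106 107 113 156 179 180 180 177 141 108 106
 106 106 107 107 106 107 107 107]
234 [107 107 107 106 107 107 106 106 106 111 147 175 180 180 177 140 106 106
 106 107 106 106 107 106 107 106]
235 [107 107 107 106 106 107 107 106 106 110 132 167 180 180 177 142 109 106
 107 107 107 107 107 106 106 107]
```

The plate's rear top edge reads at row 244.6. The prediction is 243.8 if seated and 242.0 if still on the deck, and the drainer edges match their predictions to within 0.5 px. With the firm stop, that means the tray has dropped in and lies level. The robot is clear, so I check the bystanders and hand in.

```bash
python3 - <<'E'
from h import *
import cv2
b=robot.snapshot("top").astype(int);a=cv2.imread("pics/top0.png")[:,:,::-1].astype(int)
for n,(x0,x1,y0,y1) in dict(glass=(420,475,185,240),spoon=(345,415,292,312),match=(425,470,280,308)).items(): print(n,np.abs(a-b)[y0:y1,x0:x1].mean().round(1))
print(robot.get_obs()["time"]);print(robot.close_job())
E
```

```text
glass 7.8
spoon 8.2
match 8.4
19.2833
the job is handed in; nothing more can be done
None
```

The tray slid in under the roof, met a firm stop (about 8–10 N) at the pocket's far edge and, by its measured plate height, lies level in the pocket. The arm is clear and the job is handed in at 19.3 s; the before/after check for the glass, spoon and matchbox was inconclusive (similar brightness differences over all three), but the arm came near none of them.

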